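Start the red captive screw-knob of a test port

ROBOT

A 7-joint arm with a two-finger parallel gripper is mounted at the origin on a cart in front of the work surface, level with it; the furniture and walls round the work are solid. World frame = base frame: x ahead of the robot, y to its left, z up, the work surface at z = 0. Lengths are in m, angles in rad, forces in N, time in s.
With the tool pointing down it reaches from about 0.4 to 0.85 m from the base axis. Payload 10.4 kg.
Tool frame: the origin (TCP) lies midway between the tips of the shut fingers; the grasp point (between the pads) lies 19 mm behind it; z points along the fingers, y is the line along which they close (so a half turn about z gives the same grasp; the last joint's range is limited). The gripper opens to 87 mm and grips with 3 to 60 N. Pads are 19 mm wide; open, the fingers measure 117 mm over their backs; the gripper's body (75 mm by 190 mm) begins 51 mm behind the grasp point.
Start: joints at [-1.181, 0.332, -0.065, 1.46, 0.022, 1.35, -0.088], TCP at [0.251, 0.573, 0.223] pointing down, gripper open.
Joint ranges: [-2.6, 2.6], [-0.5, 2.12], [-1.47, 1.34], [0.16, 2.42], [-1.27, 4.41], [0.06, 2.06], [-2.6, 2.6]. Speed limits (rad/s): [2.22, 2.22, 2.79, 2.79, 3.14, 3.14, 3.14].

INTERFACE

Orientations are given as a unit quaternion [x, y, z, w].
In Python, from bench import r gives the robot as it stands.
- The arm moves only by the tool arm_command, never from a script. Its arguments are lists of equal length, an entry for each row: "xyz": the shift along the world's x, y, z in m, a list of three; "rot": the turn, a rotation vector about the world's x, y, z in rad, a list of three. In form: {"xyz": [[tx, ty, tz], ...], "rot": [[ax, ay, az], ...]}. A call has 1 to 20 rows; each row is the pose to reach, as a shift and turn from the pose commanded when the call began; what a row does not reach only later rows make up. A row lasts 1/12 s, in which the tool goes at most 41.7 mm and 7.16 degrees, less where a joint would pass 70% of its speed; a pose out of reach is approached as far as the arm can. A call with a gripper value outside its range is refused whole. "grip" is the opening, from 0 (shut) to 1 (fully open), set as the call begins (left out, the last holds). The fingers move at their own pace and stop on an object; "squeeze" is the grip in N (left out, the last holds). Time passes only in rows, so rows that repeat a pose let the fingers close. It gives the time, the measured TCP pose, the force, the opening and the grip force at its end, in the units of the state.
- r.read_state(): the state, without advancing time (a new reading comes with each control period).
- r.camera(name): name is "scene" or "top" or "wrist"; returns the picture (480x640x3 uint8, red, green, blue); there is no depth.
- r.camera_model(name): a dict with "fx", "fy", "cx", "cy" (pixels), "k1" (the pictures are not rectified: a ray, as slopes to the right and down, at radius r is drawn at 1 + k1 r^2 times it, then the intrinsics apply), "T" (4x4, takes a point from camera to world coordinates). Camera axes: x right, y up, looking along -z (the intrinsics and any distortion apply to the point x, -y, -z); pixel columns grow to the right and rows downward; lengths in m; the calibration is good to about 2 mm. A picture is of the moment at which its call begins: read the wrist's pose just before it. camera_model takes no time and is no camera call; for the wrist camera it gives the pose at the moment of the call.
- r.close_job(): hands the job in; it is judged then, once.
Trained networks look in the newest picture that a camera, given by its name, has taken for a name from the list of things; names that differ only in an ending like _2 or _b are one class to them, and where a whole thing is asked for, a point or a joint stands for the part that bears it (a point fixed in the world has none). Each returns a list of dicts, best first, with "conf" (0 to 1); they miss things now and then, are a little off and sometimes report something else, mostly with a low value. They report only what shows in the picture. A call takes as long as a camera call. They do not tell look-alikes from the thing itself.
- r.look_for(label, camera): "at" ([x, y, z] in m, in the coordinates of the camera as it stood for that picture, good to about 4 mm: the middle of the surface that is visible of it).
- r.spot_point(label, camera): "at" ([x, y, z] in m, in the coordinates of the camera as it stood for that picture, good to about 4 mm: a listed point, or the origin of a listed thing).
The state is a dict: "time": time; "joint_positions": joint angles; "joint_vel": joint speeds; "joint_torque": joint torques, N m; "ee_pos": TCP position; "eef_rot": TCP orientation; "ft_force": force on the tool from outside, world axes, zero at the start; "torque": the same for the moment, N m; "width": finger opening in m; "grip_force": force on a finger pad.
Only numpy, scipy, OpenCV 4.12 (cv2) and the standard library are available. Lean on these libraries where they do the work, as an engineer would, in place of code of your own. Each camera call takes 0.05 s, during which the arm holds its last target. There are 200 camera calls.

TASK

Before the leak test the port with the red knob has to be closed. Press the red winged knob straight down against its spring as far as it goes and, keeping it down, turn it about a quarter turn clockwise (seen from above) so that its thread catches, then let go: it must stay down by itself. Leave the blue knob on the other port up, as it is.

Things in the scene. Friction and masses are not known exactly. Their poses are not given: they have to be found in the camera images.
- red_grip (a point): Centre of the red knob's wing, on the vertical axis, 93 mm above the table when up; moves and turns with the knob. Wing: along this point's y, 14 mm thick along x, 56 long, 26 high, white line on top; its top is 10 mm above this point. It stands on a red flange, 64 mm across, 8 thick, whose upper face is 16 mm below this point; fingertips straddling the wing may press on it. z is up.
- red_push (a joint): How far the red knob is pushed down, m: 0 up (as found, spring-held), 0.020 fully down. The spring resists with 3 N at the top, 8 N at the bottom. Only when pushed 0.012 or more can the thread catch (0.016 to 0.020 is safe); higher, it is blocked from turning past about 0.35. Let go unturned, it springs up again.
- red_turn (a joint): Turn of the red knob, rad, growing clockwise seen from above; as found 0 to 0.2, stop at 1.75. Pushed down and turned past about 0.6 its thread holds it; turning on draws it down to about 0.013. It turns with light friction (under 0.1 N m) and stays where it is left.
- blue_grip (a point): The same point on the blue knob, alike in all but colour; to be left up. Each knob stands on a steel stem over an aluminium port block, 64 x 58 mm on a 90 x 76 mm foot plate, 47 mm high with its brass collar (46 mm across), fixed to the table; a brass outlet stub points along the block's x, away from the robot.
Not all that is in view belongs to the job. What is shaped like the part that bears red_grip but pink is not meant.

How it is judged:
On the way, in this order (a step that is already met when the one before it is completed fails the run):
1. the red knob has been pushed down, not yet turned (value of joint red_push above 0.0115 m and value of joint red_turn below 0.6 rad), for 0.05 s.
2. the red knob has been turned clockwise while down (value of joint red_push above 0.0115 m and value of joint red_turn above 1 rad), for 0.2 s.
At the end, for the whole second after the job is handed in: The red knob, let go, stays at least 11.5 mm down with its turn at 1.0 rad (57 degrees) or more; the blue knob is up, within 5 mm of where it was (all of step 2 and distance of blue_grip from where it was at the start of the episode below 0.005 m); the robot touches nothing.
It fails at once if the blue knob was pushed down 8 mm or more (distance of blue_grip from where it was at the start of the episode above 0.008 m).
It also fails if it takes over 32 s, if anything falls off the work surface, if the arm or the gripper's body presses on something with over 40 N, if the wrist force passes 120 N, or if a joint passes its speed limit or range.

## Working session

There is one attempt and no reset: what is moved stays moved. The work goes in short steps, Python scripts to look and compute and a tool call to move; the robot and the scene stay as the last step left them, time stands still between calls to the robot, and variables do not carry over. Pictures are saved under pics/ and viewed, at most 10 in all, crops included, and the job is handed in when it is done.

Besides the shell and the picture viewer there is one more tool, called after "Emit:" as name(argument=value, ...) on one line, values as JSON. arm_command: Moves the arm, as the interface text tells. Its arguments: {"type":"object","properties":{"xyz":{"type":"array"},"rot":{"type":"array"},"grip":{"type":"number"},"squeeze":{"type":"number"}},"required":["xyz","rot"]}

```bash
mkdir -p pics
cat > h.py <<'E'
from bench import r
import numpy as np, cv2
def world(m,p):
    T=np.array(m["T"]);return T[:3,:3]@np.array(p)+T[:3,3]
def pix2plane(m,u,v,z):
    K=np.array([[m["fx"],0,m["cx"]],[0,m["fy"],m["cy"]],[0,0,1]])
    d=np.array([(u-m["cx"])/m["fx"],(v-m["cy"])/m["fy"]]);s=d.copy()
    for _ in range(20): s=d/(1+m["k1"]*(s@s))
    T=np.array(m["T"]);w=T[:3,:3]@np.array([s[0],-s[1],-1]);o=T[:3,3]
    return o+w*(z-o[2])/w[2]
def snap(c,name):
    m=r.camera_model(c);im=r.camera(c);cv2.imwrite(f"pics/{name}.png",im[...,::-1]);return m,im
E
python3 - <<'E'
from h import *
s=r.read_state();print(s["time"],s["ee_pos"],s["eef_rot"],s["joint_positions"],s["width"])
for c in("top","scene"):
    m,im=snap(c,c+"0")
    for l in("red_grip","blue_grip"):
        for d in r.spot_point(l,c): print(c,l,d["conf"],world(m,d["at"]).round(4))
print(r.read_state()["time"])
E
```

```text
0.0 [0.25057171 0.57214139 0.2217539 ] [ 2.04927559e-01  9.78776884e-01 -7.01839889e-04 -1.21478878e-04] [-1.1805941   0.33285928 -0.0647144   1.46095793  0.02158724  1.349895
 -0.08850941] 0.08694938687762058
top red_grip 0.93 [0.5797 0.4482 0.0965]
top red_grip 0.89 [0.4798 0.1179 0.0915]
top blue_grip 0.81 [ 0.5023 -0.097   0.0937]
scene red_grip 0.75 [0.4792 0.1164 0.0919]
scene red_grip 0.7 [0.5787 0.4476 0.0979]
0.3
```

View pics/top0.png

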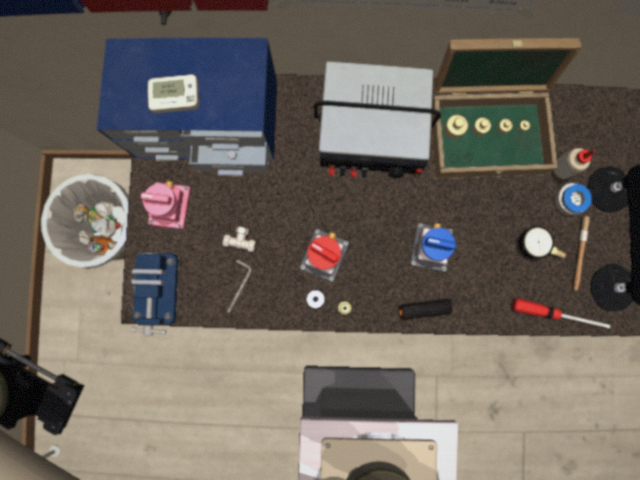

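View pics/scene0.png

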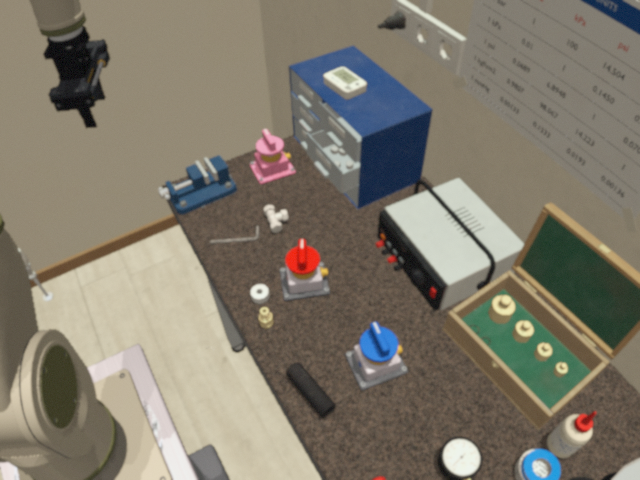

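The top picture shows red at about (325,253), blue at (437,244) and the pink look-alike at (160,200). The scene picture agrees. So red is at about (0.479, 0.117), with its wing roughly along (0.47, -0.88).

Emit:
arm_command(xyz=[[0.015,-0.03,0.01],[0.03,-0.06,0.03],[0.046,-0.091,0.03],[0.061,-0.121,0.03],[0.076,-0.152,0.03],[0.092,-0.182,0.03],[0.107,-0.212,0.03],[0.122,-0.243,0.03],[0.137,-0.273,0.03],[0.153,-0.303,0.03],[0.168,-0.334,0.03],[0.183,-0.364,0.03],[0.198,-0.394,0.03],[0.214,-0.425,0.03],[0.229,-0.455,0.03],[0.229,-0.455,0.03],[0.229,-0.455,0.03]], rot=[[0,0,-0.044],[0,0,-0.088],[0,0,-0.132],[0,0,-0.176],[0,0,-0.22],[0,0,-0.264],[0,0,-0.308],[0,0,-0.352],[0,0,-0.396],[0,0,-0.44],[0,0,-0.484],[0,0,-0.528],[0,0,-0.572],[0,0,-0.616],[0,0,-0.66],[0,0,-0.66],[0,0,-0.66]])

```text
time: 1.72
ee_pos: [0.4802, 0.1158, 0.2527]
eef_rot: [0.513, 0.859, 0.0, 0.0]
ft_force: [0.0, 1.1, -0.5]
width: 0.0871
grip_force: 0.0
```

Run:
```python
from h import *
s=r.read_state();print(s["time"],s["ee_pos"],s["eef_rot"],s["joint_positions"],s["ft_force"])
m,im=snap("wrist","w1")
for d in r.spot_point("red_grip","wrist"): print(d["conf"],world(m,d["at"]).round(4))
print(np.array(m["T"]).round(3))
```

```text
1.7167 [0.48023883 0.11580818 0.25265613] [5.12669861e-01 8.58585815e-01 8.67963687e-05 6.84933092e-05] [-0.68324661  0.0123426   0.36000857  1.76962575 -0.00445552  1.36019655
  0.17188059] [ 0.03099922  1.10646423 -0.5316214 ]
0.65 [0.4762 0.1161 0.0946]
[[ 0.88  -0.46  -0.121  0.446]
 [ 0.475  0.851  0.224  0.177]
 [ 0.    -0.254  0.967  0.416]
 [ 0.     0.     0.     1.   ]]
```

View pics/w1.png

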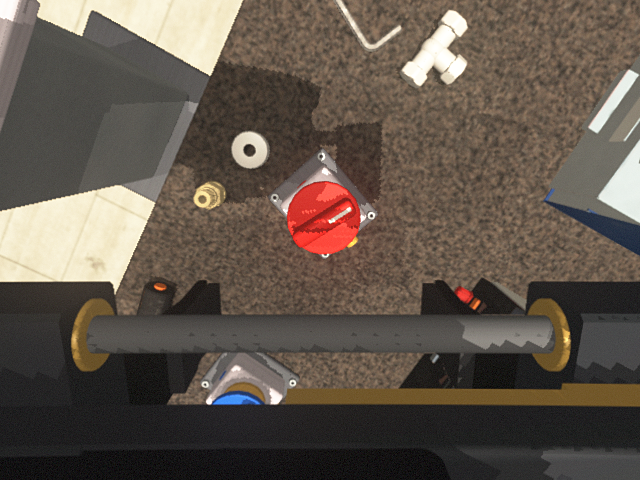

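The wrist picture shows the red knob at (324,218), its wing running lower left to upper right. I'll crop in for its angle.

Run:
```python
import cv2
im=cv2.imread("pics/w1.png")[165:270,270:390]
cv2.imwrite("pics/w1c.png",cv2.resize(im,None,fx=5,fy=5,interpolation=cv2.INTER_CUBIC))
```

```text
(no output)
```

View pics/w1c.png

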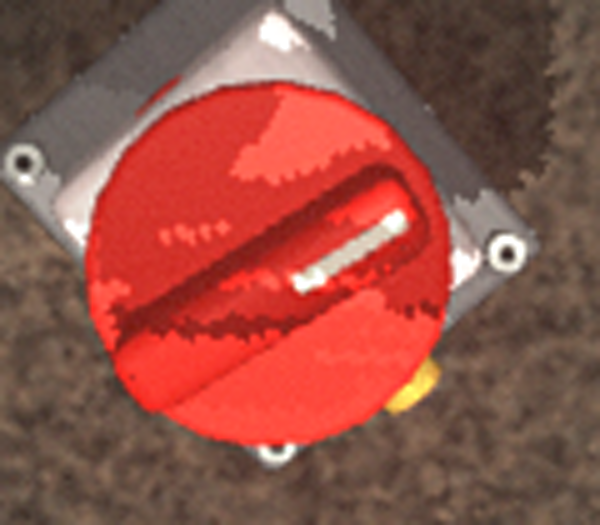

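The wing's top runs from about (297,238) to (351,207) in the full frame, with the white line from (330,221.6) to (350.4,209).

Run:
```python
from h import *
m=r.camera_model("wrist")
P=lambda u,v,z=.103:pix2plane(m,u,v,z)
for a,b in(((330,221.6),(350.4,209)),((297,238),(352,206))):
    A,B=P(*a),P(*b);d=B-A;print(A.round(4),B.round(4),((A+B)/2).round(4),np.degrees(np.arctan2(d[1],d[0])),np.linalg.norm(d))
# flange circle centre, z=.077
im=cv2.imread("pics/w1.png");h=cv2.cvtColor(im,cv2.COLOR_BGR2HSV)
k=((h[...,0]<8)|(h[...,0]>172))&(h[...,1]>150)&(h[...,2]>80);k[:170]=0;k[262:]=0;k[:,:275]=0;k[:,375:]=0
c=max(cv2.findContours(k.astype(np.uint8),cv2.RETR_EXTERNAL,cv2.CHAIN_APPROX_NONE)[0],key=cv2.contourArea)
e=cv2.minEnclosingCircle(c);print(e,P(*e[0],.077))
y=np.array([2*.5127*.8586,2*.8586**2-1]);print("tool y ang",np.degrees(np.arctan2(y[1],y[0])))
```

```text
[0.4821 0.1271 0.103 ] [0.4913 0.1437 0.103 ] [0.4867 0.1354 0.103 ] 60.93945021708022 0.018963817596652898
[0.4653 0.1026 0.103 ] [0.4912 0.1464 0.103 ] [0.4783 0.1245 0.103 ] 59.36682124507226 0.05082902753618307
((322.6882019042969, 217.66177368164062), 37.58414840698242) [0.4779627  0.12279716 0.077     ]
tool y ang 28.316990240550236
```

Run:
```python
from h import *
im=cv2.imread("pics/top0.png")[220:290,290:365]
cv2.imwrite("pics/t0c.png",cv2.resize(im,None,fx=8,fy=8,interpolation=cv2.INTER_CUBIC))
m=r.camera_model("top");print(np.array(m["T"]).round(3))
T=np.array(m["T"])
def proj(m,p):
    T=np.linalg.inv(np.array(m["T"]));q=T[:3,:3]@np.array(p)+T[:3,3];s=np.array([q[0],-q[1]])/-q[2];s*=1+m["k1"]*(s@s);return s*[m["fx"],m["fy"]]+[m["cx"],m["cy"]]
for p in([.479,.117,.093],[.4653,.1026,.103],[.4912,.1464,.103],[.478,.123,.077]):print(proj(m,p),proj(r.camera_model("scene"),p))
```

```text
[[ 0.029  0.993 -0.119  0.398]
 [-0.999  0.027 -0.022  0.115]
 [-0.019  0.119  0.993  1.109]
 [ 0.     0.     0.     1.   ]]
[325.8648972  252.37085095] [301.64868274 254.08591016]
[333.41360512 259.50411954] [298.59123396 259.14562218]
[310.28299272 244.98872206] [299.4707691  237.42291145]
[322.70593322 253.4727987 ] [300.03076687 257.45083142]
```

View pics/t0c.png

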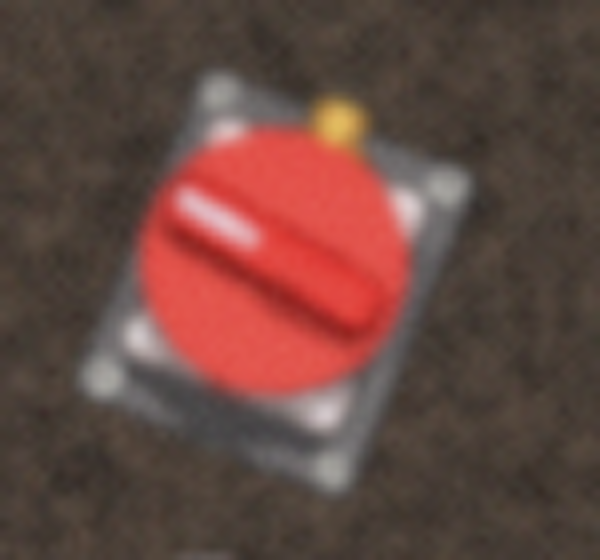

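Emit:
arm_command(xyz=[[0,0.001,-0.01],[0,0.002,-0.02],[-0.001,0.003,-0.03],[-0.002,0.004,-0.04],[-0.002,0.004,-0.05],[-0.002,0.004,-0.06],[-0.002,0.004,-0.06],[-0.002,0.004,-0.06],[-0.002,0.004,-0.06],[-0.002,0.004,-0.06],[-0.002,0.004,-0.06],[-0.002,0.004,-0.06]], rot=[[0,0,-0.1],[0,0,-0.2],[0,0,-0.3],[0,0,-0.4],[0,0,-0.5],[0,0,-0.6],[0,0,-0.7],[0,0,-0.8],[0,0,-0.9],[0,0,-1.01],[0,0,-1.01],[0,0,-1.01]])

```text
time: 2.82
ee_pos: [0.4773, 0.1228, 0.1925]
eef_rot: [0.862, 0.507, -0.0, -0.0]
ft_force: [-0.6, 0.7, 0.5]
width: 0.0868
grip_force: 0.0
```

Run:
```python
from h import *
s=r.read_state();print(s["time"],s["ee_pos"],s["eef_rot"],s["joint_positions"],s["ft_force"])
m,im=snap("wrist","w2")
for d in r.spot_point("red_grip","wrist"): print(d["conf"],world(m,d["at"]).round(4))
```

```text
2.8167 [0.47726261 0.12275168 0.19253739] [ 8.61655975e-01  5.07492830e-01 -4.61474732e-06 -9.13546915e-05] [-0.70416858  0.05020119  0.37395332  1.86159165 -0.01961513  1.2333697
 -0.83039954] [-0.56339129  0.73778615  0.49775948]
0.63 [0.4784 0.1187 0.0968]
```

View pics/w2.png

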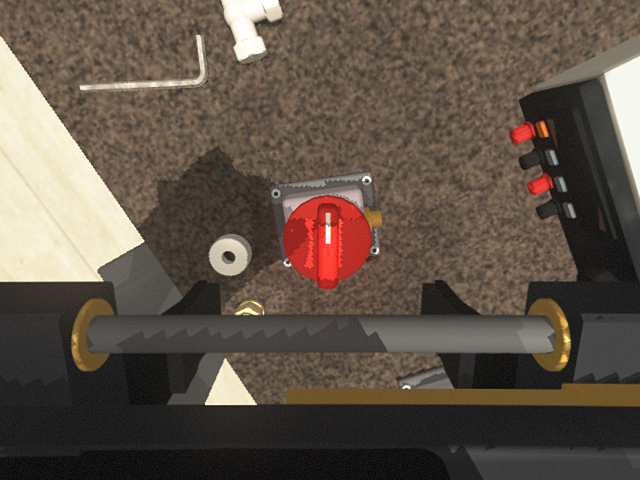

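The wing is now upright in the wrist view, from (328,207) to (328,283), centred between the fingers.

Run:
```python
from h import *
m=r.camera_model("wrist")
P=lambda u,v,z=.103:pix2plane(m,u,v,z)
A,B=P(328,211),P(328,280);d=B-A;print(A,B,(A+B)/2,np.degrees(np.arctan2(-d[1],-d[0])),np.linalg.norm(d))
im=cv2.imread("pics/w2.png");h=cv2.cvtColor(im,cv2.COLOR_BGR2HSV)
k=((h[...,0]<8)|(h[...,0]>172))&(h[...,1]>150)&(h[...,2]>80);k[:180]=0;k[300:]=0;k[:,:270]=0;k[:,390:]=0
c=max(cv2.findContours(k.astype(np.uint8),cv2.RETR_EXTERNAL,cv2.CHAIN_APPROX_NONE)[0],key=cv2.contourArea)
xs=c[:,0,0];u=(xs.min()+xs.max())/2
print(xs.min(),xs.max(),P(u,240,.077), P(328,245))
a,b=.861656,.507493;print("tool y",np.degrees(np.arctan2(b*b-a*a,2*a*b)))
```

```text
[0.49259224 0.14149087 0.103     ] [0.47015987 0.10055576 0.103     ] [0.48137605 0.12102331 0.103     ] 61.277330006904926 0.04667862992154809
283 371 [0.48005521 0.11913499 0.077     ] [0.48179303 0.12178232 0.103     ]
tool y -29.006039909067713
```

Emit:
arm_command(xyz=[[0.0025,-0.002,-0.025],[0.0025,-0.002,-0.05],[0.0025,-0.002,-0.075],[0.0025,-0.002,-0.095],[0.0025,-0.002,-0.105],[0.0025,-0.002,-0.111],[0.0025,-0.002,-0.111],[0.0025,-0.002,-0.111]], rot=[[0,0,0],[0,0,0],[0,0,0],[0,0,0],[0,0,0],[0,0,0],[0,0,0],[0,0,0]])

```text
time: 3.58
ee_pos: [0.4807, 0.1198, 0.0824]
eef_rot: [0.863, 0.505, 0.0, 0.0]
ft_force: [1.0, 1.1, -0.9]
width: 0.0868
grip_force: 0.0
```

Emit:
arm_command(xyz=[[0,0,0],[0,0,0],[0,0,0],[0,0,0],[0,0,0],[0,0,0],[0,0,0],[0,0,0],[0,0,0],[0,0,0]], rot=[[0,0,0],[0,0,0],[0,0,0],[0,0,0],[0,0,0],[0,0,0],[0,0,0],[0,0,0],[0,0,0],[0,0,0]], grip=0, squeeze=15)

```text
time: 4.42
ee_pos: [0.4802, 0.1195, 0.0816]
eef_rot: [0.863, 0.505, 0.0, 0.0]
ft_force: [-1.5, 0.0, -0.5]
width: 0.0281
grip_force: 0.0
```

Emit:
arm_command(xyz=[[0,0,0],[0,0,0],[0,0,0],[0,0,0],[0,0,0]], rot=[[0,0,0],[0,0,0],[0,0,0],[0,0,0],[0,0,0]])

```text
time: 4.83
ee_pos: [0.4805, 0.1194, 0.0816]
eef_rot: [0.863, 0.505, 0.0, 0.0]
ft_force: [2.4, -0.5, -0.7]
width: 0.0137
grip_force: 15.0
```

Emit:
arm_command(xyz=[[0,0,-0.003],[0,0,-0.006],[0,0,-0.009],[0,0,-0.012],[0,0,-0.015],[0,0,-0.018],[0,0,-0.018],[0,0,-0.018]], rot=[[0,0,0],[0,0,0],[0,0,0],[0,0,0],[0,0,0],[0,0,0],[0,0,0],[0,0,0]])

```text
time: 5.5
ee_pos: [0.4805, 0.1194, 0.0635]
eef_rot: [0.863, 0.505, 0.0, 0.0]
ft_force: [-0.1, -2.3, 6.9]
width: 0.0138
grip_force: 15.0
```

Emit:
arm_command(xyz=[[0,0,0],[0,0,0],[0,0,0],[0,0,0],[0,0,0],[0,0,0],[0,0,0],[0,0,0],[0,0,0],[0,0,0],[0,0,0],[0,0,0],[0,0,0],[0,0,0],[0,0,0],[0,0,0]], rot=[[0,0,-0.1],[0,0,-0.2],[0,0,-0.3],[0,0,-0.4],[0,0,-0.5],[0,0,-0.6],[0,0,-0.7],[0,0,-0.8],[0,0,-0.9],[0,0,-1.0],[0,0,-1.1],[0,0,-1.2],[0,0,-1.3],[0,0,-1.4],[0,0,-1.4],[0,0,-1.4]])

```text
time: 6.83
ee_pos: [0.4803, 0.1202, 0.0637]
eef_rot: [0.985, -0.17, 0.0, -0.0]
ft_force: [-0.4, 0.5, 5.9]
width: 0.0139
grip_force: 15.0
```

Run:
```python
from h import *
s=r.read_state();print(s["time"],s["ee_pos"],s["joint_positions"].round(2),s["ft_force"],s["torque"])
q=s["eef_rot"];a,b=q[0],q[1];print("tool y",np.degrees(np.arctan2(b*b-a*a,2*a*b)))
```

```text
6.8333 [0.480347   0.12015499 0.06367086] [-0.84  0.22  0.55  2.   -0.14  0.95 -2.12] [-0.36972994  0.53556874  5.87836732] [0.104503   0.30323808 0.00184512]
tool y -109.56973603228165
```

Emit:
arm_command(xyz=[[0,0,0],[0,0,0],[0,0,0],[0,0,0],[0,0,0],[0,0,0],[0,0,0],[0,0,0]], rot=[[0,0,0],[0,0,0],[0,0,0],[0,0,0],[0,0,0],[0,0,0],[0,0,0],[0,0,0]], grip=0.7)

```text
time: 7.5
ee_pos: [0.4804, 0.1201, 0.0637]
eef_rot: [0.986, -0.17, 0.0, -0.0]
ft_force: [0.4, 0.4, 5.6]
width: 0.0572
grip_force: 2.6
```

Emit:
arm_command(xyz=[[0,0,0.01],[0,0,0.03],[0,0,0.05],[0,0,0.07],[0,0,0.09],[0,0,0.11],[0,0,0.13],[0,0,0.13],[0,0,0.13]], rot=[[0,0,0],[0,0,0],[0,0,0],[0,0,0],[0,0,0],[0,0,0],[0,0,0],[0,0,0],[0,0,0]])

```text
time: 8.25
ee_pos: [0.4805, 0.1199, 0.1945]
eef_rot: [0.985, -0.17, 0.0, -0.001]
ft_force: [-0.3, 0.0, -0.8]
width: 0.0609
grip_force: 0.0
```

Run:
```python
from h import *
s=r.read_state();print(s["time"],s["ee_pos"],s["ft_force"],s["width"])
m,im=snap("scene","s3")
for d in r.spot_point("red_grip","scene")+r.spot_point("blue_grip","scene"): print(d["conf"],world(m,d["at"]).round(4))
a=cv2.imread("pics/scene0.png")[220:390,260:420];b=cv2.imread("pics/s3.png")[220:390,260:420]
m,w=snap("wrist","w3")
for d in r.spot_point("red_grip","wrist"): print("w",d["conf"],world(m,d["at"]).round(4))
w=cv2.resize(w[...,::-1],(453,340))
o=cv2.resize(np.vstack([a,b]),(320*340//340,680))
cv2.imwrite("pics/cmp.png",np.hstack([cv2.resize(a,(320,340)),w]) if 0 else np.vstack([np.hstack([cv2.resize(a,(280,298)),cv2.resize(b,(280,298))]),cv2.resize(w,(560,298))]))
```

```text
8.25 [0.48045049 0.11986031 0.19447312] [-0.30737173  0.00133601 -0.82670361] 0.06085905800008726
0.59 [0.4791 0.1217 0.0811]
0.59 [0.5764 0.448  0.0956]
0.57 [ 0.5029 -0.0971  0.0915]
w 0.89 [0.4791 0.1203 0.0796]
```

View pics/cmp.png

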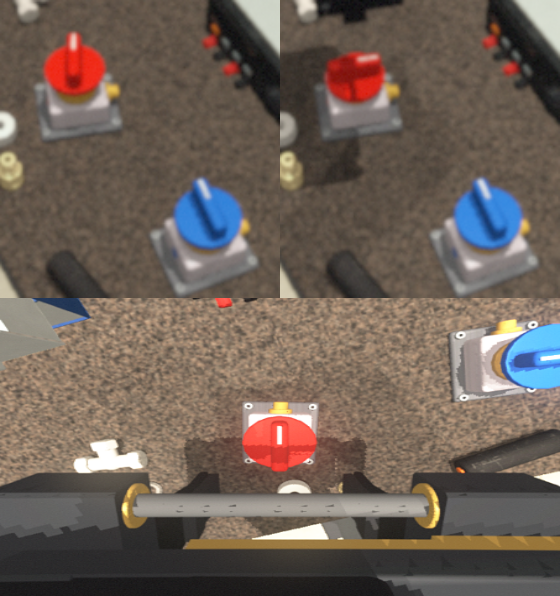

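The red knob is down about 13 mm (0.080 against 0.093) and turned about 80°. The blue knob is unchanged and the gripper is clear, so I'm handing in.

```bash
python3 -c "from bench import r; print(r.close_job())"
```

```text
the job is handed in; nothing more can be done
None
```

The red knob is pressed down and turned about 80° clockwise; let go, it stays about 13 mm down, the blue knob is still up, and the job is handed in (no verdict was returned).

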